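# Lock the tilt-out bin with its taper pin

### The arm

A 6-joint arm with a two-finger parallel gripper is mounted at the origin on the work surface. World frame = base frame: x ahead of the robot, y to its left, z up, the work surface at z = 0. Lengths are in mm, angles in rad, forces in N, time in s.
With the tool pointing down it reaches from about 400 to 825 mm from the base axis. Payload 7 kg.
Tool frame: the origin (TCP) lies between the finger pads; the fingertips stand robot.tip_reach ahead of it and the grasp point (between the pads) is the TCP (robot.tip_reach is the distance from the TCP to the fingertips, in mm); x points along the fingers, y is the direction in which the jaws open and shut, and the axes are right-handed (so a half turn about x gives the same grasp; the last joint's range is limited). The gripper opens to 85 mm and grips with 20 to 120 N. Pads are 22 mm wide; open, the fingers measure 114 mm over their backs; the gripper's body (76 mm by 85 mm) begins 54 mm behind the grasp point. The pads swing forward as they close: fully open they stand 13 mm farther back than shut.
Start: joints at [1.406, 0.359, 0.012, 0, -1.224, -0.288], TCP at [295.307, 606.951, 250.302] pointing down, gripper open.
Joint ranges: [-3.07, 3.07], [-1.43, 2.12], [-1.02, 1.25], [-3.03, 1.67], [-3.05, -0], [-3.03, 3.03]. Speed limits (rad/s): [2.39, 2.39, 3.01, 3.14, 3.14, 3.14].

### API

Orientations are given as a unit quaternion [x, y, z, w].
In Python, from bench import robot gives the robot as it stands. The module is installed in compiled form; this text tells all that it offers.
- The arm moves only by the tool servo_tool, never from a script. Its argument "plan" is text: rows parted by semicolons, each of 4 numbers parted by spaces: the shift along the tool's x, y, z in cm, then the turn about the tool's x in degrees. A call has 1 to 12 rows; each row shifts and turns the pose as measured when the row begins, along the tool's axes as they then stand; what a row does not reach is not made up. A row lasts 1/10 s, in which the tool goes at most 50 mm and 8.59 degrees, less where a joint would pass 70% of its speed; a pose out of reach is approached as far as the arm can. A call with a gripper value outside its range is refused whole. "grip" is the finger opening in cm, from 0 to 8.54, set as the call begins (left out, the last holds). The fingers move at their own pace and stop on an object; "newtons" is the grip in N (left out, the last holds). Time passes only in rows, so rows that do not move let the fingers close. It gives the time, the measured TCP pose, the force and the opening at its end, in the units of the state.
- robot.state(): the state, without advancing time (a new reading comes with each control period).
- robot.capture(name): name is "scene" or "side" or "wrist"; returns a dict with "image" (420x560x3 uint8, blue, green, red), "depth" (420x560 float32, mm along the optical axis (not along the pixel's ray), 0 where there is no reading), "fx", "fy", "cx", "cy" (pixels), "dist_coeffs" ([k1, k2, p1, p2, k3] as OpenCV has them; the pictures are not rectified), "rvec" (rotation vector, rad) and "tvec" (3), from world to camera coordinates, as OpenCV has them. Camera axes: x right, y down, z forward; pixel columns grow to the right and rows downward; lengths in mm; the calibration is good to about 2 mm. A picture is of the moment at which its call begins.
- robot.close_job(): hands the job in, once; it reports no verdict.
The state is a dict: "time": time; "qpos": joint angles; "joint_vel": joint speeds; "joint_efforts": joint torques, N m; "tcp_pos": TCP position; "tool_rot": TCP orientation; "ft_force": force on the tool from outside, world axes, zero at the start; "wrist_torque": the same for the moment, N m; "gripper_width": opening from 0.0 (shut) to 1.0 (fully open).
Only numpy, scipy, OpenCV 4.12 (cv2) and the standard library are available. Lean on these libraries where they do the work, as an engineer would, in place of code of your own. Each camera call takes 0.05 s, during which the arm holds its last target. There are 200 camera calls.

### The job

Push the tilted-out vegetable bin shut against its seal, then take the taper pin out of its parking hole, feel with its end through the locking bracket's slot for the hole in the bin's ear, and ease it down until it has drawn the bin home and its collar lies flat on the bracket; let go of it there. Use a light hand, for the sheet metal bends when forced, and leave the other kitchen things where they stand.

Things in the scene. Friction and masses are not known exactly. Their poses are not given: they have to be found in the camera images.
- frame: Fixed steel wall frame of the tilt-out bin, screwed to a low tiled stub wall. Origin on the counter under its middle; -x is its front (towards the robot), z up. 360 mm wide, 202 high; nothing of it stands higher. Lugs of 4 mm sheet stick out at both sides of its top: the locking bracket at -y, the parking lug at +y. They bend if the pin is pressed with more than about 30 N.
- lock_slot (a point): Centre of the slot in the locking bracket's top lug, on its upper face, 200 mm above the counter; axes as frame. The slot is 16 mm wide in x and 40 mm long in y. 16 to 20 mm below this point a second lug has the same slot in line. Between them, 8 to 12 mm below, lies the flat ear of the bin, 4 mm thick with one round 16 mm hole, seen from above only through the slot.
- park_hole (a point): Centre of the 16 mm hole in the single parking lug, on its upper face, 200 mm above the counter; axes as frame. The pin hangs here at the start.
- bin (a joint): Tilt of the bin about its bottom hinge, rad: positive = top tilted out to frame -x; 0 = shut, just touching its rubber seal. Starts at 0.13 to 0.28 and stays where it is put (stiff, about 2 N at the top to move). At tilt t the front panel's top edge is 174 mm x (t + 0.037) out from panel_top.
- bin_seal (a joint): Further inward tilt as the thick rubber seal is squeezed, rad: 0 = not squeezed, -0.037 = bin fully home, ear's hole in line. It takes 8 N at the top to start it, 15 N at home, and it springs out to 0 when let go: the ear's hole, 172 mm above the hinge, is then 6.4 mm out to frame -x. Along y it may lie up to 12 mm either way from the slot's centre: the bin sits anywhere on its hinge rod (unmeasured; 7 N to shift).
- panel_top (a point): Point of the frame where the middle of the top edge of the bin's flat steel front panel lies (front face, 194 mm up) once fully home; axes as frame. The panel is 346 mm wide, 172 mm high. A bar handle 110 mm long sticks out 40 mm from it, 89 mm below the top edge: push the panel above the handle. It dents under more than 40 N.
- pin: Dark steel taper pin, 0.14 kg, hanging upright in the parking hole. Origin: centre of its collar's underside, z up. Above it: collar 32 mm wide, 4 thick, then a flat grip 14 mm thick (pin y), 26 wide (pin x), from 4 to 46 mm. Below: shank 15 mm in diameter down to 21 mm, then an even taper to the blunt 9 mm end at 54 mm. Home when the collar lies on the bracket's top lug.
- pin_tip (a point): The blunt end of the pin, 9 mm wide, on its axis 54 mm below the pin's origin.
- mug: White ceramic mug, 82 mm wide, 95 high. Origin at the centre of its underside. Bystander: leave it where it stands.
- saucepan: Aluminium saucepan, 172 mm wide, 75 high, with a black handle 150 mm long towards its +y, rising to 90 mm. Origin at the centre of its underside. Bystander: leave it where it stands.
- tumbler1: Glass tumbler, 74 mm wide, 115 high. Origin at the centre of its underside. Bystander: leave it where it stands.
- tumbler2: Glass tumbler, 74 mm wide, 115 high. Origin at the centre of its underside. Bystander: leave it where it stands.
- lid_rack: Red plastic rack holding lids upright, 110 x 240 mm, 175 high. Origin at the centre of its underside. Bystander: leave it where it stands.
- dabba: Round steel tin with a lid, 94 mm wide, 102 high. Origin at the centre of its underside. Bystander: leave it where it stands.
- bowl: Steel bowl, 120 mm wide, 50 high. Origin at the centre of its underside. Bystander: leave it where it stands.
Things that resemble listed ones, but are neither listed nor needed, are in the scene too. Several things have the shape of the pin; the one meant has the colours described above.

How it is judged (in metres and radians):
On the way:
1. the bin has been pushed shut onto its seal and left there (value of joint bin below 0.006 rad and contact force between each of the arm, the fingers and frame below 0.1 N), for 0.2 s.
At the end, for the whole second after the job is handed in: The pin stands upright (within 0.1 rad) in the slot of the locking bracket, collar within 2 mm of the top lug, axis within 3 mm of the slot's middle line and 15 mm of its centre along it, at rest and let go; the bin is shut and drawn home by it (seal squeezed past -0.023 rad) (z of pin in the frame of lock_slot between -0.002 and 0.002 m and x of pin in the frame of lock_slot between -0.003 and 0.003 m and y of pin in the frame of lock_slot between -0.015 and 0.015 m and angle between pin's own z axis and vertical below 0.1 rad and value of joint bin below 0.006 rad and value of joint bin_seal below -0.023 rad and linear speed of pin below 0.02 m/s); the robot touches nothing.
It fails at once if the pin was forced: over 80 N in all between pin and bracket or bin (contact force between pin and frame above 80 N).
It fails at once if the robot pressed the frame or bin with more than 40 N (contact force between any of the arm, the fingers and frame above 40 N).
It fails at once if a bystander (mug, saucepan, tumbler, lid rack, tin or bowl) was moved by more than 25 mm (distance of any of mug, saucepan, tumbler1, tumbler2, lid_rack, dabba, bowl from where it was at the start of the episode above 0.025 m).
It also fails if it takes over 72 s, if anything falls off the work surface, if the arm or the gripper's body presses on something with over 40 N, if the wrist force passes 120 N, or if a joint passes its speed limit or range.

## Working session

There is one attempt and no reset: what is moved stays moved. The work goes in short steps, Python scripts to look and compute and a tool call to move; the robot and the scene stay as the last step left them, time stands still between calls to the robot, and variables do not carry over. Pictures are saved under pics/ and viewed, about 8 in all and at most 12, crops included, and the job is handed in when it is done.

Besides the shell and the picture viewer there is one more tool, called as name(argument=value, ...) on one line, values as JSON. servo_tool: Moves the arm, as the interface text tells. Its arguments: {"type":"object","properties":{"plan":{"type":"string"},"grip":{"type":"number"},"newtons":{"type":"number"}},"required":["plan"]}

```bash
mkdir -p pics; cat > h.py <<'E'
import numpy as np, cv2, pickle
from bench import robot
from scipy.spatial.transform import Rotation as R
def cap(n,save=None):
    c=robot.capture(n)
    if save: cv2.imwrite('pics/'+save+'.png',c['image']); pickle.dump(c,open('pics/'+save+'.pkl','wb'))
    return c
def ld(s): return pickle.load(open('pics/'+s+'.pkl','rb'))
def ray(c,u,v):
    K=np.array([[c['fx'],0,c['cx']],[0,c['fy'],c['cy']],[0,0,1.]])
    p=cv2.undistortPoints(np.array([[[u,v]]],float),K,np.array(c['dist_coeffs'],float))[0,0]
    M=cv2.Rodrigues(np.array(c['rvec'],float))[0]; t=np.array(c['tvec'],float).ravel()
    return -M.T@t, M.T@np.array([p[0],p[1],1.])
def onz(c,u,v,z):
    o,d=ray(c,u,v); return o+d*(z-o[2])/d[2]
def dep(c,u,v):
    o,d=ray(c,u,v); return o+d*c['depth'][int(round(v)),int(round(u))]
def st():
    s=robot.state(); print('t',round(s['time'],2),'p',np.round(s['tcp_pos'],1),'F',np.round(s['ft_force'],1),'T',np.round(s['wrist_torque'],2),'g',round(s['gripper_width'],3)); print(np.round(R.from_quat(s['tool_rot']).as_matrix(),3).tolist()); return s
E
python3 - <<'E'
from h import *
st(); print(robot.tip_reach)
a=cap('scene','scene0')['image'];b=cap('side','side0')['image'];cap('wrist','wrist0')
E
```

```text
t 0.0 p [295.1 606.5 249.3] F [ 0.4  0.6 -0.3] T [ 0.01 -0.01  0.03] g 0.998
[[-0.001, -0.438, -0.899], [-0.002, -0.899, 0.438], [-1.0, 0.002, -0.0]]
19.0
```

View pics/scene0.png

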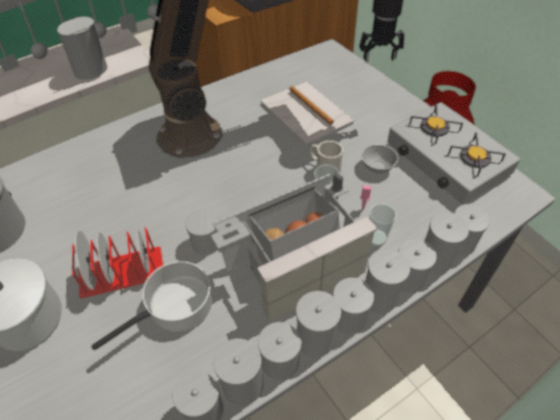

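View pics/side0.png

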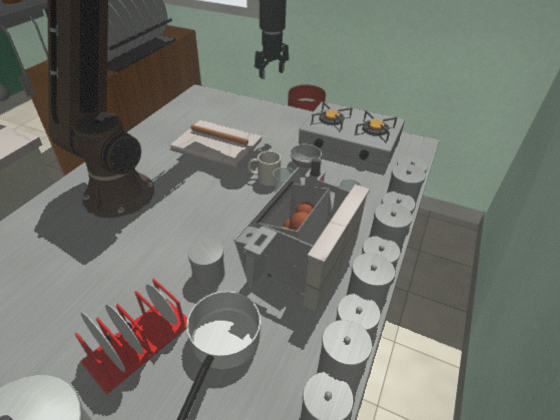

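The bracket is at about (230,232) in the scene view, the dark pin at about (337,183), and a pink decoy at (366,190). I'll zoom in on these.

```bash
python3 - <<'E'
from h import *
a=ld('scene0')['image'];b=ld('side0')['image']
p=cv2.resize(a[150:290,195:395],(800,560),interpolation=3)[:, :]
q=cv2.resize(b[140:300,220:400],None,fx=4,fy=4,interpolation=3)
A=cv2.resize(p,(560,392)); 
m=np.zeros((600,800,3),np.uint8)
x=cv2.resize(a[205:265,195:275],(400,300),interpolation=3);y=cv2.resize(a[160:220,310:390],(400,300),interpolation=3)
z=cv2.resize(b[215:275,225:305],(400,300),interpolation=3);w=cv2.resize(b[145:205,270:350],(400,300),interpolation=3)
m[:300,:400]=x;m[:300,400:]=y;m[300:,:400]=z;m[300:,400:]=w
cv2.imwrite('pics/z1.png',m)
E
```

```text
(no output)
```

View pics/z1.png

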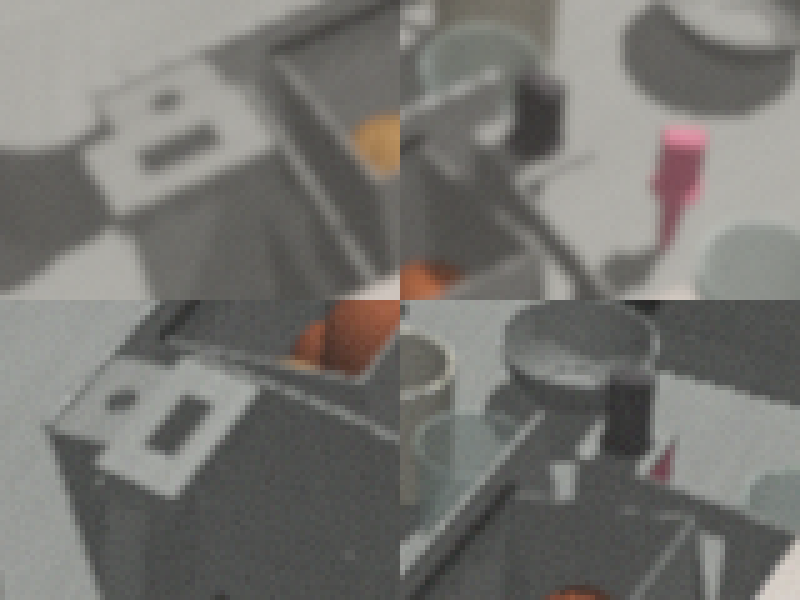

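```bash
python3 - <<'E'
from h import *
a=ld('scene0');b=ld('side0')
def tri(p,q):
    o1,d1=ray(a,*p);o2,d2=ray(b,*q);s=np.linalg.lstsq(np.c_[d1,-d2],o2-o1,rcond=None)[0]
    x,y=o1+s[0]*d1,o2+s[1]*d2; return (x+y)/2,np.linalg.norm(x-y)
S=lambda x,y:(195+x/5,205+y/5); T=lambda x,y:(225+x/5,215+(y-300)/5)
P=lambda x,y:(310+(x-400)/5,160+y/5); Q=lambda x,y:(270+(x-400)/5,145+(y-300)/5)
for n,p,q in [('slot',S(178,148),T(180,424)),('ear',S(167,101),T(123,400)),('pin mid',P(539,117),Q(629,413)),('pin base l',P(517,150),Q(606,448))]:
    print(n,tri(p,q),'z200',onz(a,*p,200),onz(b,*q,200),'z190',onz(a,*p,190)[:2],onz(b,*q,190)[:2])
print('slot ends', onz(a,*S(145,160),200),onz(a,*S(212,136),200), onz(b,*T(160,448),200),onz(b,*T(202,400),200))
for p in [(230,230),(226,236)]: print(dep(a,*p))
# panel front face region: points in depth within box
c=a
H,W=c['depth'].shape
for (nm,c) in (('sc',a),('sd',b)):
    pts=[]
    for v in range(140,300):
        for u in range(195,400):
            if c['depth'][v,u]>0: pts.append(np.r_[dep(c,u,v),u,v])
    pts=np.array(pts); 
    m=(pts[:,2]>196)&(pts[:,2]<206)
    print(nm,m.sum()); r=cv2.minAreaRect(pts[m][:,:2].astype(np.float32)); print(r)
    d=pts[(pts[:,2]>215)&(pts[:,2]<260)]; print(np.round(d[:, :3].mean(0),1),len(d), d[:,3:].min(0),d[:,3:].max(0))
E
```

```text
slot (array([ 627.5949646 , -156.42360862,  201.30808391]), np.float64(2.3133052053439087)) z200 [ 625.32899056 -155.42363166  200.        ] [ 628.15107491 -156.32658755  200.        ] z190 [ 618.12822856 -152.53025355] [ 623.84610172 -147.77331032]
ear (array([ 589.51726243, -142.76897355,  188.17578572]), np.float64(2.269397699641538)) z200 [ 597.08727795 -145.7166625   200.        ] [ 596.28371368 -153.92700944  200.        ] z190 [ 589.56212705 -142.71178855] [ 591.51781231 -145.33902481]
pin mid (array([651.23887982, 148.43579754, 220.14549918]), np.float64(0.8242542453448383)) z200 [636.51619917 161.91154021 200.        ] [643.40306789 174.82324455 200.        ] z190 [629.44393527 168.44988177] [639.3186989  188.16625913]
pin base l (array([642.76824241, 142.60647964, 194.24415396]), np.float64(3.444939402670061)) z200 [648.73194305 137.77264403 200.        ] [643.47010231 137.21620232 200.        ] z190 [641.79999117 144.03372229] [639.3867029 150.0152702]
slot ends [ 622.73124144 -172.16359792  200.        ] [ 628.21737907 -138.17215942  200.        ] [ 626.57534516 -174.42621993  200.        ] [ 630.63576847 -137.35505743  200.        ]
[ 613.17198594 -150.10865654  201.21277646]
[ 613.50248761 -163.15008931  187.14299062]
sc 2737
((704.9342041015625, -18.942398071289062), (369.0638732910156, 186.19520568847656), 85.2288818359375)
[651.6 144.6 235. ] 122 [332. 173.] [342. 188.]
sd 2070
((707.0514526367188, -18.520233154296875), (374.5992431640625, 183.27261352539062), 85.3453140258789)
[652.6 144.3 233. ] 99 [311. 159.] [321. 170.]
```

```bash
cat >> h.py <<'E'
yaw=np.deg2rad(-4.7)
FX=np.array([np.cos(yaw),np.sin(yaw),0]);FY=np.array([-np.sin(yaw),np.cos(yaw),0])
def togo(target,yd=-FY):
    s=robot.state();M=R.from_quat(s['tool_rot']).as_matrix();d=np.array(target)-s['tcp_pos']
    y=M[:,1];ang=np.rad2deg(np.arctan2(np.dot(np.cross(y,yd),M[:,0]),np.dot(y,yd)))
    M2=R.from_rotvec(M[:,0]*np.deg2rad(ang)).as_matrix()@M
    print('cm now axes',np.round(M.T@d/10,2),'after turn axes',np.round(M2.T@d/10,2),'turn',round(ang,2))
E
python3 - <<'E'
from h import *
s=st();c=ld('wrist0');M=R.from_quat(s['tool_rot']).as_matrix()
o,d=ray(c,c['cx'],c['cy']);print(M.T@(o-s['tcp_pos']),M.T@d,c['fx'],onz(c,280,210,200))
togo([627-0,-150,330]); togo([652,145,340])
E
```

```text
t 0.15 p [295.2 606.7 249.6] F [-1.1 -0.   0.6] T [ 0.01 -0.02  0.04] g 0.993
[[-0.0, -0.438, -0.899], [-0.001, -0.899, 0.438], [-1.0, 0.001, -0.0]]
[-121.75139899   -0.62046259  -68.03738747] [ 9.61794017e-01 -6.23200494e-04  2.73773410e-01] 342.6076185576634 [311.5193672 596.2162504 200.       ]
cm now axes [ -7.97  53.53 -62.95] after turn axes [ -7.97  72.7  -39.27] turn -21.25
cm now axes [ -9.    25.91 -52.29] after turn axes [ -9.    43.1  -39.34] turn -21.25
```

servo_tool(plan="-3 0 0 -8;-3 0 0 -8;-3 0 0 -5.3;0 3.4 -3.1 0;0 3.4 -3.1 0;0 3.4 -3.1 0;0 3.4 -3.1 0;0 3.4 -3.1 0;0 3.4 -3.1 0;0 3.4 -3.1 0;0 3.4 -3.1 0;0 3.4 -3.1 0")

```text
time: 1.35
tcp_pos: [557.9, 275.2, 339.9]
tool_rot: [-0.706, 0.023, 0.708, 0.017]
ft_force: [0.7, 1.5, -0.3]
gripper_width: 1.003
```

```bash
python3 - <<'E'
from h import *
st();togo([652,145,340])
E
```

```text
t 1.35 p [557.9 275.2 339.9] F [ 0.7  1.5 -0.3] T [ 0.16 -0.1  -0.01] g 1.003
[[-0.003, -0.056, -0.998], [-0.008, -0.998, 0.056], [-1.0, 0.009, 0.003]]
cm now axes [  0.06  12.48 -10.12] after turn axes [  0.06  12.21 -10.44] turn 1.5
```

servo_tool(plan="0 3.1 -2.7 1.5;0 3.1 -2.7 0;0 3.1 -2.7 0;0 3.1 -2.7 0;0 0 0 0;0 0 0 0")

```text
time: 1.95
tcp_pos: [661.6, 131.3, 337.7]
tool_rot: [-0.704, 0.036, 0.709, 0.028]
ft_force: [0.5, 0.8, 0.5]
gripper_width: 1.003
```

```bash
python3 - <<'E'
from h import *
st();cap('wrist','w1');togo([627,-150,320])
E
```

```text
t 1.95 p [661.6 131.3 337.7] F [0.5 0.8 0.5] T [ 0.1   0.04 -0.07] g 1.003
[[-0.007, -0.09, -0.996], [-0.01, -0.996, 0.09], [-1.0, 0.011, 0.006]]
cm now axes [ 2.09 28.32  0.9 ] after turn axes [ 2.09 28.31  1.11] turn -0.42
```

View pics/w1.png

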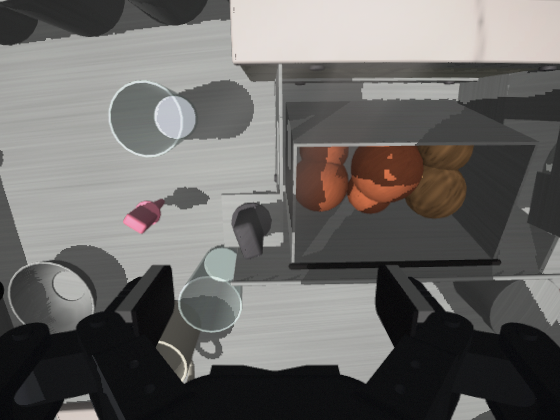

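```bash
python3 - <<'E'
from h import *
c=ld('w1')
g=cv2.cvtColor(c['image'],6)[190:265,225:275]
# world points of pixels in box by depth
pts=[]
for v in range(185,275):
    for u in range(215,285):
        if c['depth'][v,u]>0:
            pts.append(np.r_[dep(c,u,v),u,v])
pts=np.array(pts)
z=pts[:,2]; print(np.histogram(z,bins=[-10,180,195,199,203,208,215,225,235,243,248,255]))
t=pts[(z>241)&(z<252)]; print(len(t),cv2.minAreaRect(t[:,:2].astype(np.float32)),t[:,:3].mean(0),t[:,3:].mean(0))
# rect in world from pixel corners
t=pts[(z>201.5)&(z<212)&(np.hypot(pts[:,0]-652,pts[:,1]-145)<25)];print(len(t),cv2.minEnclosingCircle(t[:,:2].astype(np.float32)))
img=cv2.resize(c['image'][180:275,215:305],None,fx=6,fy=6,interpolation=3);cv2.imwrite('pics/z2.png',img)
E
```

```text
(array([2816,   25, 1630,  596,   72,   77,  113,  129,  238,  572,    0]), array([-10, 180, 195, 199, 203, 208, 215, 225, 235, 243, 248, 255]))
708 ((648.371337890625, 150.9042510986328), (25.386018753051758, 14.151253700256348), 13.969429969787598) [649.0276009  150.58348251 243.73825252] [247.76694915 239.57485876]
432 ((648.313720703125, 150.78878784179688), 15.920180320739746)
```

servo_tool(plan="0.3 4 0.2 -0.4;0.3 4 0.2 0;0.3 4 0.2 0;0.3 4 0.2 0;0.3 4 0.2 0;0.3 4 0.2 0;0 4 0 0;0 0 0 0;0 0 0 0")

```text
time: 2.9
tcp_pos: [623.5, -144.8, 322.1]
tool_rot: [-0.704, 0.027, 0.709, 0.02]
ft_force: [0.6, -0.1, -0.9]
gripper_width: 0.999
```

```bash
python3 - <<'E'
from h import *
st();c=cap('wrist','w2')
img=c['image']; print([onz(c,u,v,200)[:2] for u,v in((280,210),)])
a=ld('w1')['image'];m=np.zeros((600,800,3),np.uint8);m[:420,:560]=img
m[420:600,560:740]=cv2.resize(a[185:275,215:305],(180,180),interpolation=3)
cv2.imwrite('pics/z3.png',m)
E
```

```text
t 2.9 p [ 623.5 -144.8  322.1] F [ 0.6 -0.1 -0.9] T [ 0.1  -0.01 -0.01] g 0.999
[[-0.007, -0.066, -0.998], [-0.01, -0.998, 0.066], [-1.0, 0.01, 0.007]]
[array([ 621.39183235, -148.74000895])]
```

View pics/z3.png

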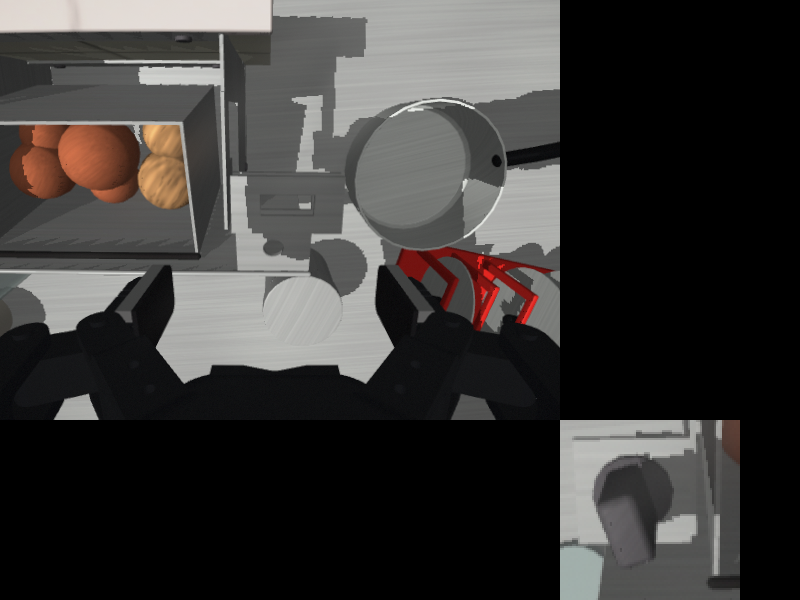

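```bash
python3 - <<'E'
from h import *
c=ld('w2');img=cv2.cvtColor(c['image'],6)
sub=img[180:262,230:350]
_,th=cv2.threshold(cv2.GaussianBlur(sub,(3,3),0),0,255,cv2.THRESH_OTSU);print(_)
# slot corners by hand at z=200
for u,v in((261,194),(314,194),(261,215),(314,215),(287.5,204.5)): print(u,v,onz(c,u,v,200)[:2])
e=onz(c,272,247,191)[:2];s=onz(c,287.5,204.5,200)[:2];print('ear',e,'d frame',(e-s)@FX[:2],(e-s)@FY[:2])
# frame front edge
for u,v in((20,271),(300,271)): print(onz(c,u,v,202)[:2])
# panel/top edge of bin & lug edges by depth
print([np.round(dep(c,u,v),1) for u,v in((250,182),(270,186),(330,210),(290,225),(290,258),(225,200),(120,255),(120,262),(60,262),(180,262),(272,247))])
cv2.imwrite('pics/z4.png',cv2.resize(c['image'][175:285,215:345],(780,660)[:2],interpolation=3)[:600])
E
```

```text
130.0
261 194 [ 634.48557121 -135.63722276]
314 194 [ 631.86620757 -174.30562365]
261 215 [ 618.49077945 -134.4127041 ]
314 215 [ 615.79367298 -173.77132572]
287.5 204.5 [ 625.23055146 -154.51458467]
ear [ 588.6835089  -140.61592118] d frame -37.56298475584506 10.85731749931665
[586.03863603  58.23507885]
[ 571.69230273 -161.21798348]
[array([ 643.4, -128.2,  197.6]), array([ 639.6, -142.6,  198.2]), array([ 618.3, -186.1,  198. ]), array([ 608.6, -155.6,  198.2]), array([ 574.5, -154.6,  182.9]), array([ 631.3, -108.6,  198. ]), array([581.4,  -7.9, 169.9]), array([575.2,  -7. , 170.7]), array([579.3,  45. , 172.4]), array([571.8, -59.5, 170.8]), array([ 570.8, -139.5,  147.5])]
```

View pics/z4.png

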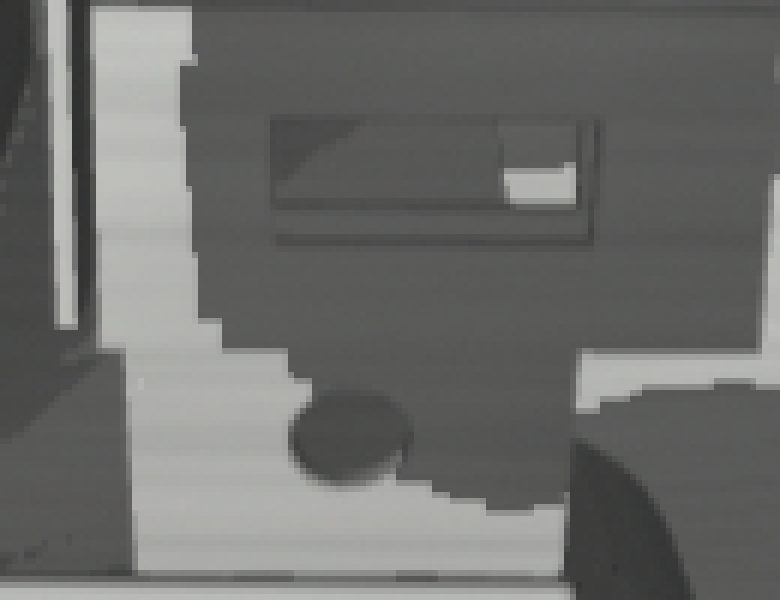

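```bash
sed -i 's/-4.7)/-4.2)/' h.py; python3 - <<'E'
from h import *
togo([520,10,300])
c=ld('w2')
for u in (20,100,180): print(onz(c,u,270,188)[:2])
E
```

```text
cm now axes [  2.14 -14.77  11.33] after turn axes [  2.14 -14.68  11.44] turn 0.46
[580.75574202  69.8712059 ]
[576.61198851   2.15871809]
[572.33458684 -63.93970584]
```

servo_tool(plan="0 -3 2.3 0.5;0 -3 2.3 0;0 -3 2.3 0;0 -3 2.3 0;0 -3 2.3 0;3 0 0 0;3 0 0 0;3 0 0 0;2 0 0 0;0 0 0 0;0 0 0 0", grip=0, newtons=40)

```text
time: 4.05
tcp_pos: [513.7, 34.5, 210.6]
tool_rot: [-0.707, 0.02, 0.707, 0.016]
ft_force: [1.1, 0.6, 0.7]
gripper_width: 0.0
```

```bash
python3 - <<'E'
from h import *
st();togo([545,10,188])
E
```

```text
t 4.05 p [513.7  34.5 210.6] F [1.1 0.6 0.7] T [0.03 0.   0.06] g 0.0
[[-0.0, -0.05, -0.999], [-0.006, -0.999, 0.05], [-1.0, 0.006, -0.0]]
cm now axes [ 2.27  2.28 -3.25] after turn axes [ 2.27  2.2  -3.3 ] turn 1.33
```

servo_tool(plan="1.2 1.1 0 1.3;1.2 1 0 0;0 0 -1 0;0 0 -1 0;0 0 -1 0;0 0 -0.5 0;0 0 0 0")

```text
time: 4.75
tcp_pos: [553.0, 9.8, 188.9]
tool_rot: [0.709, -0.027, -0.704, -0.025]
ft_force: [1.1, -0.4, 0.2]
gripper_width: -0.001
```

servo_tool(plan="0 0 -0.8 0;0 0 -0.7 0;0 0 -0.7 0;0 0 -0.7 0;0 0 -0.6 0")

```text
time: 5.25
tcp_pos: [589.7, 7.2, 189.5]
tool_rot: [0.708, -0.027, -0.705, -0.024]
ft_force: [-0.4, -0.1, -0.0]
gripper_width: 0.003
```

servo_tool(plan="0 0 -0.5 0;0 0 -0.4 0;0 0 -0.3 0")

```text
time: 5.55
tcp_pos: [598.6, 6.0, 189.1]
tool_rot: [-0.705, 0.028, 0.708, 0.024]
ft_force: [-14.4, 3.9, 10.6]
gripper_width: -0.002
```

servo_tool(plan="0 0 -0.15 0;0 0 0 0")

```text
time: 5.75
tcp_pos: [595.8, 6.2, 188.7]
tool_rot: [-0.702, 0.028, 0.711, 0.024]
ft_force: [-10.7, 3.7, 4.6]
gripper_width: 0.001
```

```bash
python3 - <<'E'
from h import *
st()
E
```

```text
t 5.75 p [595.8   6.2 188.7] F [-10.7   3.7   4.6] T [ 1.2   3.32 -0.01] g 0.001
[[-0.014, -0.074, -0.997], [-0.004, -0.997, 0.074], [-1.0, 0.005, 0.013]]
```

servo_tool(plan="0 0 -0.2 0;0 0 -0.2 0;0 0 1.5 0;0 0 2 0;-3 0 2 0;-4 0 0 0;-4 0 0 0;-2 0 0 0;0 0 0 0")

```text
time: 6.65
tcp_pos: [543.5, 11.1, 324.0]
tool_rot: [-0.699, 0.028, 0.714, 0.024]
ft_force: [-0.3, 0.4, -1.0]
gripper_width: -0.004
```

```bash
python3 - <<'E'
from h import *
st();p=np.array([648.4,150.9]);d=np.deg2rad(14);yd=-np.array([-np.sin(d),np.cos(d),0])
togo([648.4,150.9,320],yd)
E
```

```text
t 6.65 p [543.5  11.1 324. ] F [-0.3  0.4 -1. ] T [ 0.   -0.04 -0.02] g -0.004
[[-0.022, -0.074, -0.997], [-0.005, -0.997, 0.074], [-1.0, 0.006, 0.021]]
cm now axes [  0.11 -14.72  -9.44] after turn axes [  0.11 -11.03 -13.57] turn -18.23
```

servo_tool(plan="0 0 0 -6;0 0 0 -6;0 0 0 -6;0 -2.5 -3 0;0 -2.5 -3 0;0 -2.5 -3 0;0 -1.8 -2 0;0 0 0 0;0 0 0 0;0 0 0 0", grip=6)

```text
time: 7.65
tcp_pos: [630.4, 132.5, 315.2]
tool_rot: [-0.693, -0.088, 0.71, -0.089]
ft_force: [1.2, 0.5, -0.3]
gripper_width: 0.702
```

```bash
python3 - <<'E'
from h import *
st();d=np.deg2rad(14);yd=-np.array([-np.sin(d),np.cos(d),0])
togo([648.4,150.9,230],yd)
c=cap('wrist','w3')
E
```

```text
t 7.65 p [630.4 132.5 315.2] F [ 1.2  0.5 -0.3] T [ 0.01 -0.02  0.01] g 0.702
[[-0.024, 0.249, -0.968], [-0.004, -0.968, -0.249], [-1.0, -0.002, 0.025]]
cm now axes [ 8.46 -1.32 -2.41] after turn axes [ 8.46 -1.33 -2.4 ] turn 0.44
```

servo_tool(plan="1 -0.7 -1.2 0;1 -0.6 -1.2 0;1 0 0 0;0 0 0 0;0 0 0 0")

```text
time: 8.2
tcp_pos: [650.4, 150.2, 282.5]
tool_rot: [-0.693, -0.088, 0.71, -0.088]
ft_force: [-0.1, 0.8, 0.3]
gripper_width: 0.703
```

```bash
python3 - <<'E'
from h import *
st();c=cap('wrist','w4');d=np.deg2rad(14)
# project expected region
M=cv2.Rodrigues(np.array(c['rvec'],float))[0];K=np.array([[c['fx'],0,c['cx']],[0,c['fy'],c['cy']],[0,0,1.]])
q=cv2.projectPoints(np.array([[648.4,150.9,246.],[648.4,150.9,204]]),np.array(c['rvec'],float),np.array(c['tvec'],float),K,np.array(c['dist_coeffs'],float))[0].reshape(-1,2);print(q)
u0,v0=q[0].astype(int);P=[]
for v in range(max(0,v0-45),min(420,v0+45)):
    for u in range(u0-45,u0+45):
        if c['depth'][v,u]>0: P.append(dep(c,u,v))
P=np.array(P);z=P[:,2];t=P[(z>238)&(z<254)&(np.hypot(P[:,0]-648.4,P[:,1]-150.9)<25)];print(len(t),np.median(t[:,2]),cv2.minAreaRect(t[:,:2].astype(np.float32)))
togo([648.4,150.9,230],-np.array([-np.sin(d),np.cos(d),0]))
E
```

```text
t 8.2 p [650.4 150.2 282.5] F [-0.1  0.8  0.3] T [-0.01 -0.11  0.01] g 0.703
[[-0.024, 0.247, -0.969], [-0.004, -0.969, -0.247], [-1.0, -0.002, 0.024]]
[[275.08340442 257.56638712]
 [275.15302432 228.41936155]]
1267 243.7899965152338 ((648.5608520507812, 150.80996704101562), (25.536684036254883, 13.80756664276123), 14.053058624267578)
cm now axes [ 5.24 -0.11  0.03] after turn axes [ 5.24 -0.11  0.03] turn 0.3
```

servo_tool(plan="1.5 -0.1 0 0.3;1.5 0 0 0;1.4 0 0 0;0.7 0 0 0;0 0 0 0")

```text
time: 8.75
tcp_pos: [649.4, 150.6, 232.2]
tool_rot: [-0.695, -0.086, 0.709, -0.086]
ft_force: [0.4, 0.2, 0.8]
gripper_width: 0.703
```

```bash
python3 - <<'E'
from h import *
st();d=np.deg2rad(14)
togo([648.5,150.8,229],-np.array([-np.sin(d),np.cos(d),0]))
E
```

```text
t 8.75 p [649.4 150.6 232.2] F [0.4 0.2 0.8] T [ 0.   -0.07  0.02] g 0.703
[[-0.02, 0.241, -0.97], [-0.002, -0.97, -0.241], [-1.0, -0.003, 0.02]]
cm now axes [ 0.32 -0.04  0.07] after turn axes [ 0.32 -0.04  0.07] turn -0.03
```

servo_tool(plan="0.3 0 0 0;0 0 0 0;0 0 0 0;0 0 0 0;0 0 0 0;0 0 0 0", grip=0, newtons=60)

```text
time: 9.35
tcp_pos: [650.1, 150.5, 230.9]
tool_rot: [-0.695, -0.086, 0.708, -0.086]
ft_force: [-0.3, -0.4, -1.4]
gripper_width: 0.158
```

```bash
python3 - <<'E'
from h import *
st()
E
```

```text
t 9.35 p [650.1 150.5 230.9] F [-0.3 -0.4 -1.4] T [-0.09 -0.19 -0.03] g 0.158
[[-0.018, 0.241, -0.97], [-0.002, -0.97, -0.241], [-1.0, -0.003, 0.018]]
```

servo_tool(plan="-1.5 0 0 0;-2 0 0 0;-3 0 0 0;-3 0 0 0;0 0 0 6;0 0 0 6;0 0 0 6;0 0 0 0;0 0 0 0")

```text
time: 10.25
tcp_pos: [651.8, 151.1, 328.7]
tool_rot: [-0.7, 0.028, 0.713, 0.027]
ft_force: [0.2, 0.1, -1.3]
gripper_width: 0.157
```

```bash
python3 - <<'E'
from h import *
st()
t=np.array([625.2,-154.8,0])+FX*(-3)+FY*10.5;print(t)
togo([t[0]+1.5,t[1],290])
E
```

```text
t 10.25 p [651.8 151.1 328.7] F [ 0.2  0.1 -1.3] T [ 0.02 -0.1  -0.01] g 0.157
[[-0.019, -0.079, -0.997], [-0.001, -0.997, 0.079], [-1.0, 0.002, 0.019]]
[ 622.97705764 -144.1084834     0.        ]
cm now axes [ 3.95 29.63  0.33] after turn axes [ 3.95 29.63  0.49] turn -0.31
```

servo_tool(plan="0 4 0 0;0 4 0 0;0 4 0 0;0 4 0 0;0 4 0.1 0;0 3 0.1 0;0 2 0.1 0;0 1 0.1 0;0.5 0 0 0;0 0 0 0;0 0 0 0")

```text
time: 11.35
tcp_pos: [628.2, -114.8, 320.9]
tool_rot: [-0.699, 0.018, 0.715, 0.017]
ft_force: [-0.1, 0.1, -0.5]
gripper_width: 0.152
```

```bash
python3 - <<'E'
from h import *
st();c=cap('wrist','w5');a=cap('scene','s5');b=cap('side','d5')
togo([624.5,-144.1,275])
m=np.zeros((600,800,3),np.uint8);m[:300,:400]=cv2.resize(c['image'],(400,300))
def crop(k):
    i=k['image'];K=np.array([[k['fx'],0,k['cx']],[0,k['fy'],k['cy']],[0,0,1.]])
    q=cv2.projectPoints(np.array([[625,-150,225.]]),np.array(k['rvec'],float),np.array(k['tvec'],float),K,np.array(k['dist_coeffs'],float))[0].ravel().astype(int);x0,y0=q[0]-40,q[1]-40;print(x0,y0)
    return cv2.resize(i[y0:y0+60,x0:x0+80],(400,300),interpolation=3)
m[300:,:400]=crop(a);m[300:,400:]=crop(b)
m[:300,400:]=cv2.resize(c['image'][150:285,190:370],(400,300),interpolation=3)
cv2.imwrite('pics/z5.png',m)
E
```

```text
t 11.35 p [ 628.2 -114.8  320.9] F [-0.1  0.1 -0.5] T [ 0.02 -0.13 -0.  ] g 0.152
[[-0.023, -0.048, -0.999], [-0.001, -0.999, 0.048], [-1.0, 0.002, 0.023]]
cm now axes [4.61 2.95 0.13] after turn axes [4.61 2.96 0.06] turn 1.43
191 187
220 190
```

View pics/z5.png

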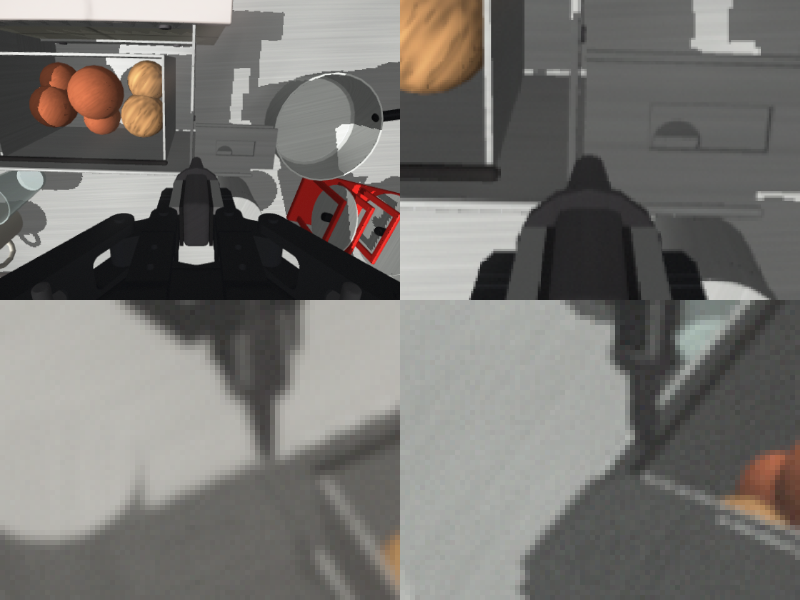

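```bash
python3 - <<'E'
from h import *
c=ld('w5');Z=lambda x,y:(190+(x-400)/2.2222,150+y/2.2222)
s=onz(c,*Z(710.5,128),200);h=onz(c,*Z(676.5,136),192);t=onz(c,*Z(590,156),235.5)
cs=[onz(c,*Z(x,y),200)[:2] for x,y in((650,104),(771,107),(650,150),(771,152))]
ht=onz(c,*Z(676.5,121),192)
print('slot',s,'hole',h,'hole top',ht,'tip far edge',t,cs)
d=h-s;print('hole dy frame',d@FY, 'hole top dx',(ht-s)@FX)
z=cv2.resize(c['image'][190:235,255:345],None,fx=8,fy=8,interpolation=3);cv2.imwrite('pics/z6.png',z)
E
```

```text
slot [ 624.82601072 -154.2675117   200.        ] hole [ 620.04678331 -143.83385992  192.        ] hole top [ 625.41056284 -143.90691508  192.        ] tip far edge [ 629.1107362  -114.35722318  235.5       ] [array([ 634.01261942, -134.43111952]), array([ 631.08384007, -174.19501854]), array([ 618.12177071, -134.05138113]), array([ 615.44025226, -174.55525412])]
hole dy frame 10.055609967084948 hole top dx -0.17580912500076656
```

View pics/z6.png

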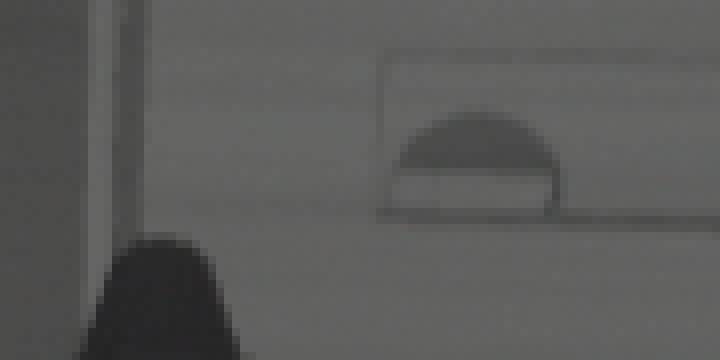

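servo_tool(plan="0.7 1.2 0.1 1.4;0.7 1 0 0;0 0.5 0 0;0 0 0 0;0 0 0 0;0 0 0 0")

```text
time: 12.1
tcp_pos: [625.3, -142.7, 305.8]
tool_rot: [-0.698, 0.026, 0.715, 0.025]
ft_force: [0.1, -0.7, -0.9]
gripper_width: 0.16
```

```bash
python3 - <<'E'
from h import *
st();togo([626.3,-144.5,290])
E
```

```text
t 12.1 p [ 625.3 -142.7  305.8] F [ 0.1 -0.7 -0.9] T [ 0.   -0.04  0.04] g 0.16
[[-0.023, -0.073, -0.997], [-0.001, -0.997, 0.073], [-1.0, 0.003, 0.023]]
cm now axes [ 1.58  0.17 -0.15] after turn axes [ 1.58  0.17 -0.15] turn 0.03
```

servo_tool(plan="0.5 0.15 -0.1 0;0.5 0 0 0;0.3 0 0 0;0 0 0 0;0 0 0 0")

```text
time: 12.6
tcp_pos: [626.0, -143.8, 291.6]
tool_rot: [-0.699, 0.026, 0.715, 0.025]
ft_force: [-0.5, 0.1, -2.0]
gripper_width: 0.155
```

```bash
python3 - <<'E'
from h import *
st();c=cap('wrist','w6');togo([626.3,-144.5,278]);st()
cv2.imwrite('pics/z7.png',cv2.resize(c['image'][185:260,250:350],None,fx=8,fy=8,interpolation=3))
E
```

```text
t 12.6 p [ 626.  -143.8  291.6] F [-0.5  0.1 -2. ] T [-0.02 -0.08  0.02] g 0.155
[[-0.023, -0.072, -0.997], [-0.001, -0.997, 0.072], [-1.0, 0.002, 0.023]]
cm now axes [ 1.36  0.07 -0.07] after turn axes [ 1.36  0.07 -0.07] turn 0.08
t 12.65 p [ 626.  -143.8  291.6] F [ 0.4  0.5 -1.9] T [ 0.01 -0.07  0.01] g 0.157
[[-0.023, -0.072, -0.997], [-0.001, -0.997, 0.072], [-1.0, 0.002, 0.023]]
```

View pics/z7.png

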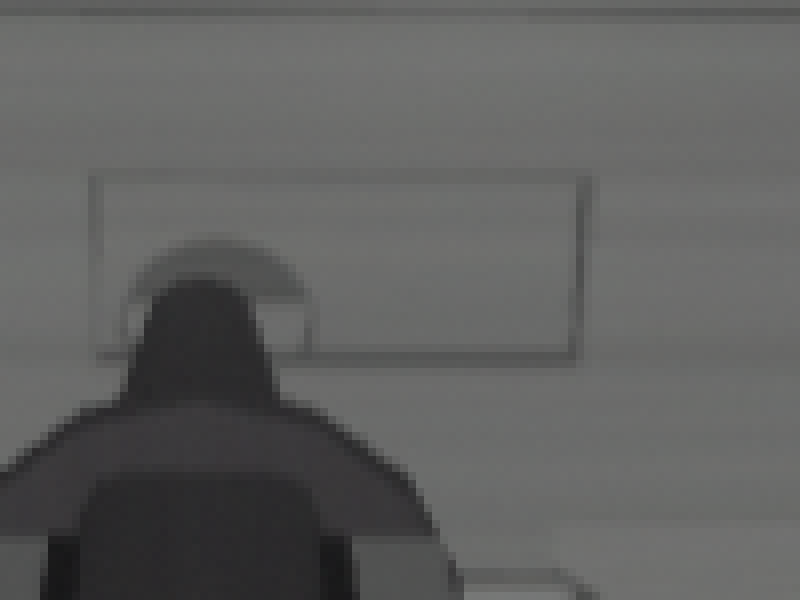

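```bash
python3 - <<'E'
from h import *
c=ld('w6');Z=lambda x,y:(250+x/8,185+y/8)
f=lambda x,y,z:(lambda p:np.round([p@FX,p@FY],2))(onz(c,*Z(x,y),z))
sb=f(218,357,200);stp=f(218,180,200);c0=(sb+stp)/2;print('slot w',stp-sb)
sl=f(95,270,200);sr=f(582,270,200);print('slot len',sl-sr,'mid y',(sl+sr)/2-c0)
ym=((sl+sr)/2)[1]; c0[1]=ym
print('hole top',f(218,238,192)-c0,'hole L R',f(126,320,192)-c0,f(309,320,192)-c0)
print('tip far',f(200,277,206.7)-c0,'tip L R',f(153,290,206.7)-c0,f(247,290,206.7)-c0)
print('collar far', f(200,402,260.7)-c0)
E
```

```text
slot w [15.23  0.06]
slot len [-0.04 39.76] mid y [-0.035 -9.84 ]
hole top [0.105 9.77 ] hole L R [-7.245 17.57 ] [-7.225  1.99 ]
tip far [ 1.625 11.34 ] tip L R [ 0.535 15.06 ] [0.545 7.61 ]
collar far [12.195 11.54 ]
```

servo_tool(plan="0 0.15 0 0;0.4 0 0 0;0.4 0 0 0;0.2 0 0 0;0 0 0 0;0 0 0 0")

```text
time: 13.25
tcp_pos: [625.7, -145.4, 280.9]
tool_rot: [-0.699, 0.026, 0.715, 0.025]
ft_force: [-0.9, 1.1, -1.2]
gripper_width: 0.158
```

```bash
python3 - <<'E'
from h import *
st()
E
```

```text
t 13.25 p [ 625.7 -145.4  280.9] F [-0.9  1.1 -1.2] T [ 0.03 -0.12  0.02] g 0.158
[[-0.023, -0.072, -0.997], [-0.001, -0.997, 0.072], [-1.0, 0.002, 0.022]]
```

servo_tool(plan="0.2 0 0 0;0.2 0 0 0;0.1 0 0 0;0 0 0 0")

```text
time: 13.65
tcp_pos: [626.1, -145.5, 276.7]
tool_rot: [-0.699, 0.026, 0.714, 0.025]
ft_force: [-0.9, 1.5, -0.4]
gripper_width: 0.153
```

```bash
python3 - <<'E'
from h import *
st()
E
```

```text
t 13.65 p [ 626.1 -145.5  276.7] F [-0.9  1.5 -0.4] T [ 0.17  0.16 -0.04] g 0.153
[[-0.021, -0.072, -0.997], [-0.001, -0.997, 0.072], [-1.0, 0.003, 0.021]]
```

servo_tool(plan="0.15 0 0 0;0.15 0 0 0;0 0 0 0")

```text
time: 13.95
tcp_pos: [627.0, -145.5, 276.7]
tool_rot: [-0.701, 0.026, 0.712, 0.024]
ft_force: [-0.4, 0.5, -0.7]
gripper_width: 0.156
```

```bash
python3 - <<'E'
from h import *
st()
E
```

```text
t 13.95 p [ 627.  -145.5  276.7] F [-0.4  0.5 -0.7] T [ 0.05  0.14 -0.04] g 0.156
[[-0.016, -0.071, -0.997], [-0.002, -0.997, 0.071], [-1.0, 0.003, 0.016]]
```

servo_tool(plan="0.05 0 0.1 0;0.1 0 0.1 0;0.15 0 0.1 0;0.15 0 0.05 0")

```text
time: 14.35
tcp_pos: [626.3, -145.7, 276.2]
tool_rot: [-0.704, 0.026, 0.709, 0.023]
ft_force: [-1.3, 2.4, 9.0]
gripper_width: 0.153
```

```bash
python3 - <<'E'
from h import *
st()
E
```

```text
t 14.35 p [ 626.3 -145.7  276.2] F [-1.3  2.4  9. ] T [0.89 0.68 0.01] g 0.153
[[-0.007, -0.07, -0.998], [-0.004, -0.998, 0.07], [-1.0, 0.004, 0.007]]
```

servo_tool(plan="-0.2 0 0.1 0;0 0 0.1 0;0.05 0 0.1 0;0.1 0 0.1 0;0.1 0 0 0;0 0 0 0")

```text
time: 14.95
tcp_pos: [623.1, -145.4, 275.1]
tool_rot: [-0.705, 0.026, 0.708, 0.023]
ft_force: [1.9, 0.4, 1.3]
gripper_width: 0.156
```

```bash
python3 - <<'E'
from h import *
st()
E
```

```text
t 14.95 p [ 623.1 -145.4  275.1] F [1.9 0.4 1.3] T [-0.05 -0.82  0.05] g 0.156
[[-0.005, -0.07, -0.998], [-0.004, -0.998, 0.07], [-1.0, 0.004, 0.004]]
```

servo_tool(plan="0.1 0 0 0;0.15 0 0 0;0.15 0 0 0;0 0 0 0")

```text
time: 15.35
tcp_pos: [623.4, -145.5, 271.2]
tool_rot: [-0.705, 0.026, 0.708, 0.023]
ft_force: [2.3, 0.1, 0.4]
gripper_width: 0.15
```

```bash
python3 - <<'E'
from h import *
st()
E
```

```text
t 15.35 p [ 623.4 -145.5  271.2] F [2.3 0.1 0.4] T [ 0.02 -0.79  0.  ] g 0.15
[[-0.004, -0.07, -0.998], [-0.004, -0.998, 0.07], [-1.0, 0.004, 0.004]]
```

servo_tool(plan="0.15 0 0 0;0.15 0 -0.02 0;0.15 0 -0.02 0;0.15 0 -0.02 0;0.15 0 -0.02 0")

```text
time: 15.85
tcp_pos: [623.7, -145.7, 269.1]
tool_rot: [-0.706, 0.026, 0.707, 0.022]
ft_force: [-1.4, 2.1, 10.5]
gripper_width: 0.158
```

```bash
python3 - <<'E'
from h import *
st()
E
```

```text
t 15.85 p [ 623.7 -145.7  269.1] F [-1.4  2.1 10.5] T [ 0.91  0.9  -0.03] g 0.158
[[-0.001, -0.068, -0.998], [-0.005, -0.998, 0.068], [-1.0, 0.006, 0.001]]
```

servo_tool(plan="-0.05 0 -0.15 0;0 0 -0.15 0;0.1 0 -0.15 0;0.15 0 -0.1 0;0.2 0 -0.1 0")

```text
time: 16.35
tcp_pos: [625.0, -145.9, 265.7]
tool_rot: [-0.703, 0.026, 0.711, 0.022]
ft_force: [-3.9, 1.9, 9.2]
gripper_width: 0.156
```

```bash
python3 - <<'E'
from h import *
st()
E
```

```text
t 16.35 p [ 625.  -145.9  265.7] F [-3.9  1.9  9.2] T [ 1.14  1.89 -0.05] g 0.156
[[-0.011, -0.068, -0.998], [-0.005, -0.998, 0.068], [-1.0, 0.006, 0.011]]
```

servo_tool(plan="0.15 0 -0.1 0;0.2 0 -0.1 0;0.25 0 -0.1 0;0.25 0 -0.1 0;0.25 0 -0.1 0")

```text
time: 16.85
tcp_pos: [626.1, -146.0, 258.1]
tool_rot: [-0.701, 0.026, 0.713, 0.022]
ft_force: [-5.0, 3.1, 11.3]
gripper_width: 0.153
```

```bash
python3 - <<'E'
from h import *
st()
E
```

```text
t 16.85 p [ 626.1 -146.   258.1] F [-5.   3.1 11.3] T [ 1.38  2.26 -0.05] g 0.153
[[-0.018, -0.067, -0.998], [-0.005, -0.998, 0.068], [-1.0, 0.006, 0.017]]
```

servo_tool(plan="0.25 0 -0.1 0;0.25 0 -0.1 0;0.25 0 -0.08 0;0.25 0 -0.08 0;0.25 0 -0.08 0")

```text
time: 17.35
tcp_pos: [627.0, -145.9, 251.0]
tool_rot: [-0.699, 0.026, 0.714, 0.021]
ft_force: [-6.5, 3.7, 13.3]
gripper_width: 0.155
```

```bash
python3 - <<'E'
from h import *
st()
E
```

```text
t 17.35 p [ 627.  -145.9  251. ] F [-6.5  3.7 13.3] T [ 1.54  2.67 -0.12] g 0.155
[[-0.022, -0.066, -0.998], [-0.006, -0.998, 0.066], [-1.0, 0.007, 0.021]]
```

servo_tool(plan="0.25 0 -0.08 0;0.25 0 -0.08 0;0.25 0 -0.08 0;0.25 0 -0.08 0;0.25 0 -0.08 0;0.25 0 -0.08 0")

```text
time: 17.95
tcp_pos: [627.2, -145.7, 243.7]
tool_rot: [-0.698, 0.025, 0.716, 0.02]
ft_force: [-5.7, 3.0, 13.1]
gripper_width: 0.153
```

```bash
python3 - <<'E'
from h import *
st()
E
```

```text
t 17.95 p [ 627.2 -145.7  243.7] F [-5.7  3.  13.1] T [ 1.51  2.54 -0.07] g 0.153
[[-0.026, -0.064, -0.998], [-0.007, -0.998, 0.064], [-1.0, 0.008, 0.025]]
```

servo_tool(plan="0.25 0 -0.05 0;0.25 0 -0.05 0;0.25 0 -0.05 0;0.25 0 -0.05 0;0.25 0 -0.05 0;0.25 0 -0.05 0")

```text
time: 18.55
tcp_pos: [627.2, -145.5, 237.1]
tool_rot: [-0.697, 0.025, 0.716, 0.019]
ft_force: [-4.6, 3.7, 12.6]
gripper_width: 0.158
```

```bash
python3 - <<'E'
from h import *
st()
E
```

```text
t 18.55 p [ 627.2 -145.5  237.1] F [-4.6  3.7 12.6] T [ 1.37  2.16 -0.08] g 0.158
[[-0.026, -0.061, -0.998], [-0.008, -0.998, 0.062], [-1.0, 0.01, 0.026]]
```

servo_tool(plan="0.25 0 -0.03 0;0.25 0 -0.03 0;0.25 0 -0.03 0;0.25 0 -0.03 0;0.22 0 0 0;0.2 0 0 0")

```text
time: 19.15
tcp_pos: [627.1, -145.4, 232.3]
tool_rot: [-0.699, 0.025, 0.715, 0.017]
ft_force: [-3.9, 3.3, 12.5]
gripper_width: 0.154
```

```bash
python3 - <<'E'
from h import *
st()
E
```

```text
t 19.15 p [ 627.1 -145.4  232.3] F [-3.9  3.3 12.5] T [ 1.34  1.71 -0.08] g 0.154
[[-0.023, -0.059, -0.998], [-0.01, -0.998, 0.059], [-1.0, 0.012, 0.023]]
```

servo_tool(plan="0.2 0 0 0;0.2 0 0 0;0.2 0 0 0;0.2 0 0 0")

```text
time: 19.55
tcp_pos: [626.9, -145.4, 231.1]
tool_rot: [-0.7, 0.025, 0.714, 0.016]
ft_force: [-4.0, 3.4, 13.6]
gripper_width: 0.159
```

```bash
python3 - <<'E'
from h import *
st();c=cap('wrist','w8');a=cap('scene','s8');b=cap('side','d8')
P=[]
for v in range(120,300):
    for u in range(200,360):
        if c['depth'][v,u]>0:P.append(np.r_[dep(c,u,v),u,v])
P=np.array(P);print(np.round(P[np.hypot(P[:,0]-625,P[:,1]+144)<19][:, 2].min(),1))
m=np.zeros((600,800,3),np.uint8);m[:300,:400]=cv2.resize(c['image'][150:285,190:370],(400,300),interpolation=3)
m[300:,:400]=cv2.resize(a['image'][197:257,191:271],(400,300),interpolation=3);m[300:,400:]=cv2.resize(b['image'][200:260,225:305],(400,300),interpolation=3)
cv2.imwrite('pics/z8.png',m)
E
```

```text
t 19.55 p [ 626.9 -145.4  231.1] F [-4.   3.4 13.6] T [ 1.31  1.87 -0.07] g 0.159
[[-0.019, -0.057, -0.998], [-0.012, -0.998, 0.057], [-1.0, 0.013, 0.019]]
-4.4
```

View pics/z8.png

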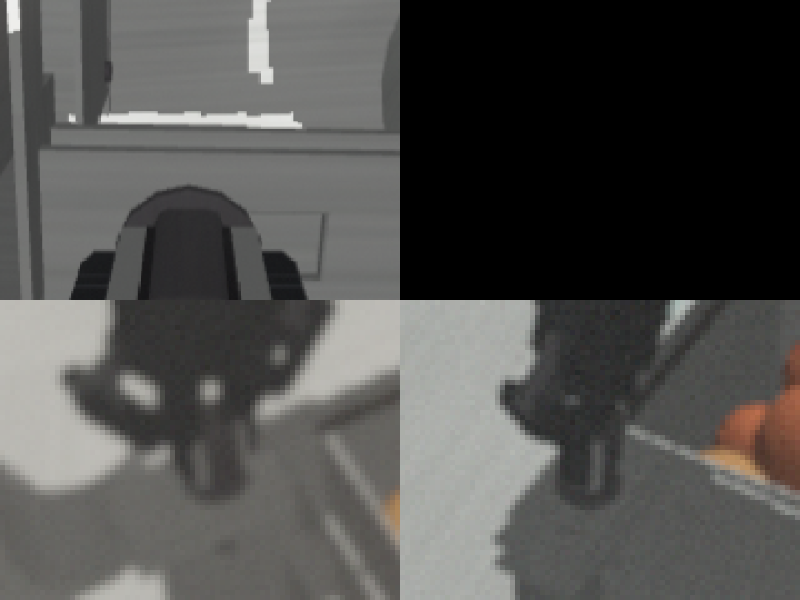

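servo_tool(plan="0.3 0 0 0;0.35 0 0 0;0.35 0 0 0;0.35 0 0 0")

```text
time: 20.1
tcp_pos: [626.8, -145.4, 230.5]
tool_rot: [-0.703, 0.024, 0.711, 0.014]
ft_force: [-8.8, 6.1, 23.0]
gripper_width: 0.156
```

```bash
python3 - <<'E'
from h import *
st()
E
```

```text
t 20.1 p [ 626.8 -145.4  230.5] F [-8.8  6.1 23. ] T [ 2.36  3.51 -0.16] g 0.156
[[-0.012, -0.053, -0.999], [-0.015, -0.998, 0.054], [-1.0, 0.015, 0.011]]
```

servo_tool(plan="0 0 0 0;0 0 0 0;0 0 0 0")

```text
time: 20.4
tcp_pos: [626.5, -145.3, 230.7]
tool_rot: [-0.703, 0.024, 0.711, 0.014]
ft_force: [-0.8, 1.5, 4.9]
gripper_width: 0.153
```

servo_tool(plan="0 0 0 0;0 0 0 0;0 0 0 0;0 0 0 0;0 0 0 0", grip=5)

```text
time: 20.9
tcp_pos: [626.0, -145.5, 228.1]
tool_rot: [-0.701, 0.024, 0.712, 0.014]
ft_force: [-0.3, 0.0, -0.1]
gripper_width: 0.587
```

servo_tool(plan="-1 0 0 0;-2 0 0 0;-3 0 0 0;-4 0 0 0;-2 0 0 0;0 0 0 0;0 0 0 0")

```text
time: 21.6
tcp_pos: [627.5, -144.1, 356.2]
tool_rot: [-0.702, 0.025, 0.712, 0.014]
ft_force: [1.1, -0.5, -0.6]
gripper_width: 0.587
```

```bash
python3 - <<'E'
from h import *
st();c=cap('wrist','w9')
K=np.array([[c['fx'],0,c['cx']],[0,c['fy'],c['cy']],[0,0,1.]])
q=cv2.projectPoints(np.array([[625,-144,200.]]),np.array(c['rvec'],float),np.array(c['tvec'],float),K,np.array(c['dist_coeffs'],float))[0].ravel().astype(int);print(q)
P=[]
for v in range(q[1]-70,min(420,q[1]+70)):
    for u in range(q[0]-70,q[0]+70):
        if c['depth'][v,u]>0:P.append(dep(c,u,v))
P=np.array(P);z=P[:,2]
t=P[(z>236)&(z<260)];print('top',len(t),np.median(t[:,2]),cv2.minAreaRect(t[:,:2].astype(np.float32)))
n=np.linalg.lstsq(np.c_[t[:,:2],np.ones(len(t))],t[:,2],rcond=None)[0];print('slope',n[:2])
l=P[(abs(z-199)<2)];print('lug z',np.median(l[:,2]))
s0=np.array([624.8,-154.3]);d=np.array(cv2.minAreaRect(t[:,:2].astype(np.float32))[0])-s0;print('rel slot',d@FX[:2],d@FY[:2])
x0,y0=max(0,q[0]-65),max(0,q[1]-45);cv2.imwrite('pics/z9.png',cv2.resize(c['image'][y0:y0+90,x0:x0+130],None,fx=6,fy=6,interpolation=3))
E
```

```text
t 21.6 p [ 627.5 -144.1  356.2] F [ 1.1 -0.5 -0.6] T [ 0.03 -0.03 -0.04] g 0.587
[[-0.015, -0.054, -0.998], [-0.015, -0.998, 0.054], [-1.0, 0.016, 0.014]]
[273 198]
top 687 243.77728002245354 ((624.9147338867188, -143.85281372070312), (13.749277114868164, 26.059141159057617), 86.85771942138672)
slope [-0.05951758 -0.01379948]
lug z 198.20306092753464
rel slot -0.6507073218993487 10.427533025616237
```

View pics/z9.png

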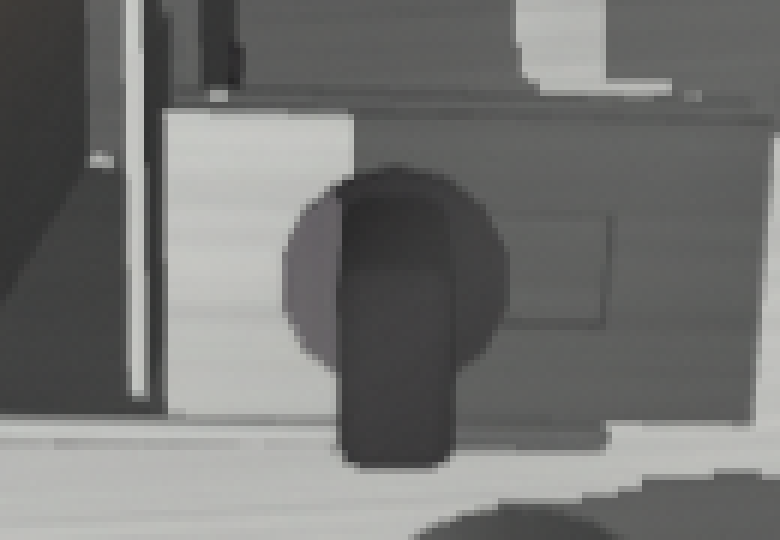

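The pin's top reads 243.8 mm, the same as when it sat in the parking hole. It is upright in the slot and the gripper is clear, so I'm handing in.

```bash
python3 -c "
from h import *
print(robot.close_job())"
```

```text
the job is handed in; nothing more can be done
None
```

I pushed the bin onto its seal and took the dark pin from its parking hole. Its end found the ear's hole through the slot, and I eased it down until the collar stopped on the bracket. Then I let go, raised the gripper clear and handed in at about 21.6 s; no verdict was reported.

**Pin position:** The pin's top reads 243.8 mm, the same as when it was parked, so the collar should be flat on the lug. It sits about 0.7 mm off the slot's middle line and 10.4 mm along it from the centre (limits 3 and 15 mm).

**Forces:** The largest readings I saw were about 18 N while pushing the bin and 25 N while seating the pin. I only read the force at the end of each move, so brief peaks in between may have been missed.

**Checks that disagreed or were not made:**
- **Bin on its seal:** After the push, the ear's hole looked about 1 mm farther out than expected. This may be image error. The pin went in regardless, which should have drawn the bin home.
- **Bin fully home:** I did not measure this directly. I infer it from the pin being fully seated through the ear's hole.
- **Pin upright:** A rough fit to the depth points on the pin's top gave a slope of 0.06 rad, under the 0.1 limit. I put it down to points on the pin's sides.
- **Bystanders:** I did not re-measure them. My moves were planned to pass above those near the path, and I noticed no unexpected contact.

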